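# Put the tray feeder in gear and feed the plug tray under the dibbers

### The arm

A 7-joint arm with a two-finger parallel gripper is mounted at the origin on the work surface. World frame = base frame: x ahead of the robot, y to its left, z up, the work surface at z = 0. Lengths are in m, angles in rad, forces in N, time in s.
With the tool pointing down it reaches from about 0.425 to 0.925 m from the base axis. Payload 6.8 kg.
Tool frame: the origin (TCP) lies on the front face of the gripper's body, between the roots of the fingers; the fingertips stand 73 mm ahead of it and the grasp point (between the pads) lies 54 mm ahead of it (env.nose_length is the distance from the TCP to the fingertips, in m); z points along the fingers, y is the direction in which the jaws open and shut (so a half turn about z gives the same grasp; the last joint's range is limited). The gripper opens to 85 mm and grips with 20 to 120 N. Pads are 22 mm wide; open, the fingers measure 114 mm over their backs; the gripper's body (76 mm by 85 mm) begins 54 mm behind the grasp point. The pads swing forward as they close: fully open they stand 13 mm farther back than shut.
Start: joints at [-1.219, 0.477, 0.022, 1.555, -0.011, 1.109, -0.083], TCP at [0.3, 0.605, 0.304] pointing down, gripper open.
Joint ranges: [-2.96, 2.96], [-0.34, 2.1], [-1.41, 1.46], [0.24, 2.44], [-1.37, 4.51], [0.17, 1.92], [-2.96, 2.96]. Speed limits (rad/s): [2.39, 2.39, 3.14, 3.14, 3.14, 3.14, 3.14].

### API

Orientations are given as a unit quaternion [w, x, y, z].
In Python, from cell import env, kin, camera, calibration, job gives the robot as it stands. The module is installed in compiled form; this text tells all that it offers. Calls block until the motion is done:
- env.reach(position, orientation): joint-space move of the TCP to a pose.
- env.movel(position, velocity=0.15, rot=None, stop_force=None): straight line of the TCP; rot=None keeps the orientation; velocity is the mean speed in m/s. With stop_force (N) it stops when the force on the tool has changed by that much, and returns True; else False.
- env.goto_joints(angles): joint-space move.
- env.grip(opening, f_grip=None): finger opening in m; f_grip is the grip in N (None keeps the last); returns when the fingers have stopped.
- env.dwell(seconds).
- kin.inverse_kinematics(position, orientation): joint angles nearest the present ones, or None.
- env.get_state(): the state.
- camera(name): name is "side" or "top"; returns (picture, depth): 400x640x3 uint8, blue, green, red; 400x640 float32, m along the optical axis (not along the pixel's ray), 0 where there is no reading.
- calibration(name): a dict with "fx", "fy", "cx", "cy" (pixels), "k1" (the pictures are not rectified: a ray, as slopes to the right and down, at radius r is drawn at 1 + k1 r^2 times it, then the intrinsics apply), "rvec" (rotation vector, rad) and "tvec" (3), from world to camera coordinates, as OpenCV has them. Camera axes: x right, y down, z forward; pixel columns grow to the right and rows downward; lengths in m; the calibration is good to about 2 mm. A picture is of the moment at which its call begins. calibration takes no time and is no camera call.
A pose or a line that the arm cannot do raises env.PlanningError and nothing moves.
- job.job_done(): hands the job in, once; it reports no verdict.
The state is a dict: "time": time; "qpos": joint angles; "joint_velocities": joint speeds; "joint_torque": joint torques, N m; "tcp_pos": TCP position; "orientation": TCP orientation; "force": force on the tool from outside, world axes, zero at the start; "torque": the same for the moment, N m; "opening": finger opening in m.
Only numpy, scipy, OpenCV 4.12 (cv2) and the standard library are available. Lean on these libraries where they do the work, as an engineer would, in place of code of your own. Each camera call takes 0.05 s, during which the arm holds its last target.

### The job

Put the plug-tray feeder into gear: ease the gear-change knob on top of its gearbox gently downwards while rocking the spindle with it until the teeth mesh and the knob goes fully down, never forcing it down on clashing teeth. Then turn the knob counter-clockwise (seen from above) to feed the tray until its first row of cells is centred under the row of dibber pins, and let go, leaving the knob fully down. Move the tray only by the knob, never by touching it, and leave the pots, the jar and hand dibber where they stand.

Things in the scene. Friction and masses are not known exactly. Their poses are not given: they have to be found in the camera images.
- knob_grip (a point): Centre of the knob's grip: an upright black bar, 60 mm long (its own x), 16 mm thick (its own y, the way to pinch it), 34 mm tall, on a 22 mm steel stem over an 84 mm knurled disc on top of the grey gearbox. The point is half-way up the bar, 175 mm above the bench with the knob up; the disc's top lies 42 mm below it. Its z points up; it turns and slides with the knob.
- gear_knob (a joint): How far the gear-change knob is pushed down, m: 0 = up, out of gear (the start); 0.020 = fully down, in gear. It stays where it is left; about 2 N moves it down. Unless the teeth happen to be in line it lands on the hidden feed gear 1.5 to 11.5 mm down (differs each time): press lightly, about 10 N; the gear's spring seat gives 1 mm per 20 N; over 20 N on the teeth damages them.
- spindle: The vertical spindle, turned by the knob (either way, freely while out of gear); origin on its axis at bench height, z up, x along the grip bar. Its 2 opposite teeth mesh in any of the hidden gear's 8 gaps, one every 45 degrees, with about 3 degrees of play either way. Where the gaps lie cannot be seen or worked out.
- tray_feed (a joint): Position of the tray along its rails, m: 0 = first row of cells exactly under the dibber pins; negative = short of them (start: -0.055 to -0.030); end of travel +0.030. In gear, turning the knob counter-clockwise seen from above moves it forwards 45 mm per radian, clockwise back; about 0.1 rad of play on reversing. It stays where it is left; turning takes about 0.25 N m.
- plug_tray: Black plastic plug tray of 4 by 5 cells full of soil, 186 mm by 230 mm, 56 mm tall, cells 42 mm apart, on the carriage beside the gearbox; origin at the centre of its underside, which is 30 mm above the bench; it travels along its own +y axis.
- first_row (a point): Centre of the tray's first (leading, +y) row of 4 cells, at soil height 80 mm above the bench.
- dibber_row (a point): Middle of the row of 4 steel dibber pins at their lower tips, 98 mm above the bench, under the aluminium gantry bar (22 mm wide, its top 158 mm above the bench, 83 to 290 mm beyond the spindle's axis).
- feeder: The fixed feeder: plywood base 380 x 440 mm, 12 mm thick, with grey gearbox 110 x 110 mm whose top is 100 mm above the bench, rails and gantry. Origin on the spindle axis at bench height; its x points from the gearbox to the tray, its y along the tray's travel.
- seed_jar: Glass jar with a metal lid, 52 mm across and 75 mm tall, on the feeder's base to one side of the gearbox; bystander. Origin at the centre of its underside.
- pot: Empty black plant pot, 80 mm across and 70 mm tall, on the feeder's base on the other side of the gearbox; bystander. Origin at the centre of its underside.
- wood_dibber: Wooden hand dibber, 38 mm across and 122 mm tall, standing on the bench; bystander. Origin at the centre of its underside.
- label_tub: Terracotta pot, 90 mm across and 80 mm tall, on the bench; bystander. Origin at the centre of its underside.

How it is judged:
By the outcome, as a careful person would: the job done as asked, in the order asked, and still so for the second after the job is handed in, with the robot touching nothing.
It also fails if it takes over 72 s, if anything falls off the work surface, if the arm or the gripper's body presses on something with over 40 N, if the wrist force passes 120 N, or if a joint passes its speed limit or range.

## Working session

There is one attempt and no reset: what is moved stays moved. The work goes in short steps, each a Python script; the robot and the scene stay as the last script left them, time stands still between calls to the robot, and variables do not carry over. Pictures are saved under pics/ and viewed, and the job is handed in when it is done.

```bash
ls; mkdir -p pics; python3 - <<'E'
from cell import env,kin,camera,calibration,job
import cv2,numpy as np
for n in("side","top"):
    p,d=camera(n); cv2.imwrite(f"pics/{n}0.png",p); np.save(f"{n}0.npy",d)
    c=calibration(n);R=cv2.Rodrigues(np.array(c["rvec"],float))[0]
    print(n,c,"campos",-R.T@np.array(c["tvec"]))
print(env.get_state(),env.nose_length)
E
```

```text
pics
side {'fx': 375.482161631466, 'fy': 375.482161631466, 'cx': 321.052750415613, 'cy': 201.04637200855257, 'k1': 0.01679682609785651, 'rvec': array([ 2.22807312, -0.28316767,  0.10831602]), 'tvec': array([-0.56153113,  0.2222792 ,  0.78065174])} campos [ 0.44450714 -0.59625366  0.64887392]
top {'fx': 512.4008554515923, 'fy': 512.4008554515923, 'cx': 308.1622898915029, 'cy': 202.92033153622188, 'k1': 0.026489622071541815, 'rvec': array([ 2.14117286, -2.0966764 ,  0.1698715 ]), 'tvec': array([0.05358135, 0.58300178, 1.34085319])} campos [0.33391582 0.0367265  1.42400867]
{'time': 0.1, 'qpos': array([-1.21911158,  0.47771417,  0.02232279,  1.55635426, -0.01148455,
        1.10933642, -0.08314801]), 'joint_velocities': array([ 0.00013917, -0.00162165, -0.00062794, -0.00092053, -0.00139363,
        0.00203308, -0.00136721]), 'joint_torque': array([ 3.90648987e-03, -5.97764575e+01,  1.61339577e+00, -2.81959909e+01,
        1.28051321e-02,  4.95504064e-03,  7.02249565e-06]), 'tcp_pos': array([0.29934135, 0.60452022, 0.30302396]), 'orientation': array([-1.29262550e-04,  2.27874335e-01,  9.73690186e-01, -8.32128670e-04]), 'force': array([-0.77075114,  0.36606949, -0.33182911]), 'torque': array([-0.00523158,  0.0040643 ,  0.02287686]), 'opening': 0.08544205309246043} 0.0726
```

View pics/side0.png

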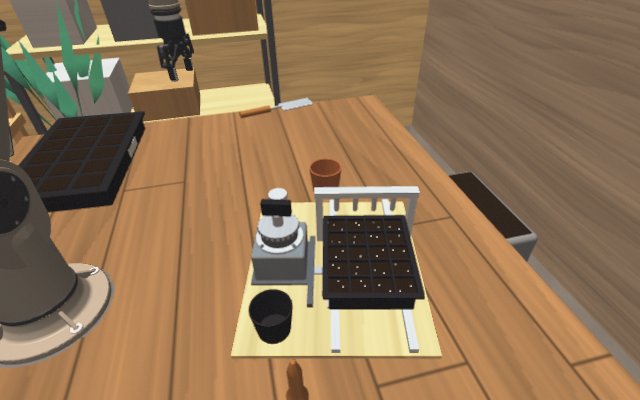

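View pics/top0.png

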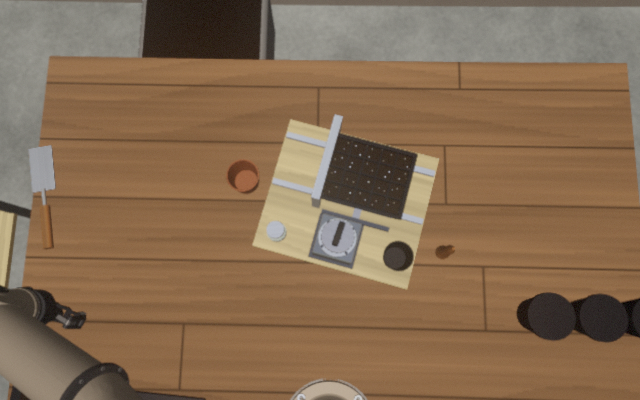

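The side view shows the gearbox at about (280,235) with the knob bar at (277,207), and the tray right of it. In the top view the bar is at about (339,233), the gantry at about (328,160), the jar at (275,231), the pot at (398,256), the hand dibber at (443,252) and the terracotta pot at (243,177). Next I zoom in and measure.

```bash
cat > h.py <<'E'
from cell import env,kin,camera,calibration,job
import cv2,numpy as np
from scipy.spatial.transform import Rotation as Rot
def cal(n):
    c=calibration(n);R=cv2.Rodrigues(np.array(c["rvec"],float))[0];t=np.array(c["tvec"],float)
    K=np.array([[c["fx"],0,c["cx"]],[0,c["fy"],c["cy"]],[0,0,1]]);D=np.array([c["k1"],0,0,0,0.])
    return K,D,R,t
def rays(n,px):
    K,D,R,t=cal(n)
    u=cv2.undistortPoints(np.array(px,float).reshape(-1,1,2),K,D)[:,0]
    d=np.c_[u,np.ones(len(u))]@R
    return -R.T@t,d
def onplane(n,px,z):
    o,d=rays(n,px); return o+d*((z-o[2])/d[:,2])[:,None]
def proj(n,P):
    K,D,R,t=cal(n); return cv2.projectPoints(np.array(P,float).reshape(-1,1,3),cv2.Rodrigues(R)[0],t,K,D)[0][:,0]
def crop(p,x0,y0,x1,y1,s): return cv2.resize(p[y0:y1,x0:x1],None,fx=s,fy=s,interpolation=cv2.INTER_CUBIC)
E
python3 - <<'E'
from h import *
t=cv2.imread("pics/top0.png");s=cv2.imread("pics/side0.png")
cv2.imwrite("pics/t0c.png",crop(t,250,110,450,295,4)[:600])
cv2.imwrite("pics/s0c.png",crop(s,225,150,445,360,3)[:600])
# base mask
hsv=cv2.cvtColor(t,cv2.COLOR_BGR2HSV)
for p in[(300,240),(300,160),(339,233),(330,215),(360,260),(337,245),(600,100)]: print(p,t[p[1],p[0]],hsv[p[1],p[0]])
E
```

```text
(300, 240) [140 179 195] [ 21  72 195]
(300, 160) [146 187 203] [ 22  72 203]
(339, 233) [60 65 73] [12 45 73]
(330, 215) [111 109 112] [160   7 112]
(360, 260) [131 170 186] [ 21  75 186]
(337, 245) [110 106 106] [120   9 110]
(600, 100) [ 71 101 139] [ 13 125 139]
```

View pics/t0c.png

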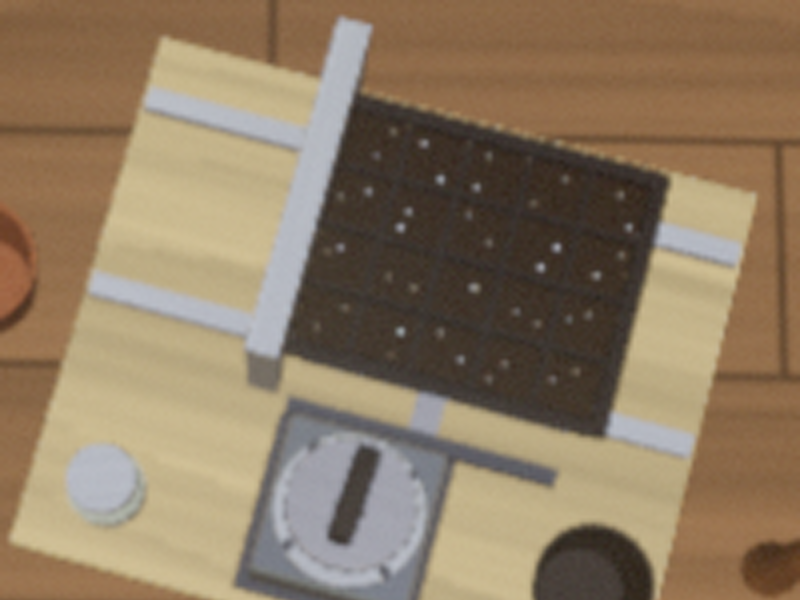

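View pics/s0c.png

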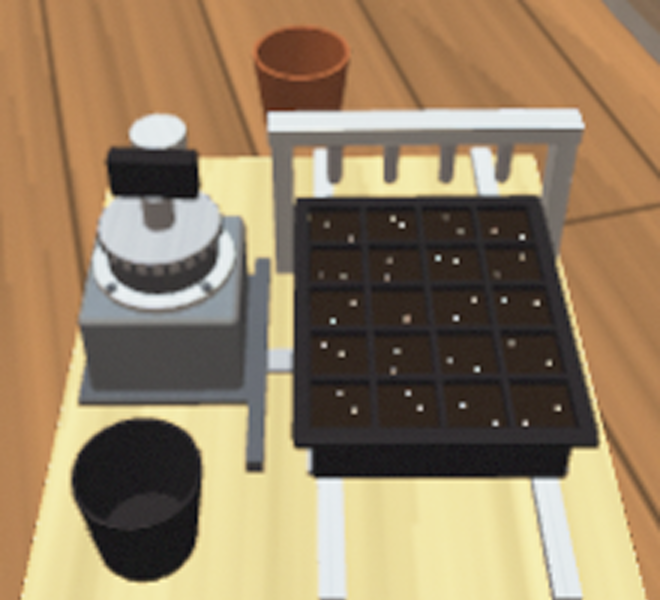

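```bash
python3 - <<'E'
from h import *
t=cv2.imread("pics/top0.png");s=cv2.imread("pics/side0.png");dt=np.load("top0.npy");ds=np.load("side0.npy")
hsv=cv2.cvtColor(t,cv2.COLOR_BGR2HSV)
# base: pale yellow
m=((hsv[...,0]>15)&(hsv[...,0]<30)&(hsv[...,1]<110)&(hsv[...,2]>150)).astype(np.uint8)
m[:, :245]=0; m[:,445:]=0; m[:110]=0;m[295:]=0
pts=cv2.findNonZero(m); hull=cv2.convexHull(pts); r=cv2.minAreaRect(hull); c=cv2.boxPoints(r)
W=onplane("top",c,0.012); print("base corners",c.round(1).tolist(),W.round(4).tolist(),"sides",[np.linalg.norm(W[i]-W[i-1]).round(4) for i in range(4)])
# bar
b=((hsv[...,2]<95)).astype(np.uint8); z=np.zeros_like(b); cv2.circle(z,(338,235),16,1,-1); b&=z
n,l,st,ce=cv2.connectedComponentsWithStats(b); i=1+np.argmax(st[1:,4]); print("bar",st[i],ce[i])
bp=cv2.findNonZero((l==i).astype(np.uint8)); r=cv2.minAreaRect(bp); print(r); c=cv2.boxPoints(r)
BW=onplane("top",c,0.192); print("bar top corners",BW.round(4).tolist(),BW.mean(0), "centroid",onplane("top",[ce[i]],0.192),onplane("top",[ce[i]],0.185))
P=onplane("top",bp[:,0],0.19)[:,:2]; u,sv,vt=np.linalg.svd(P-P.mean(0)); print("bar axis deg",np.degrees(np.arctan2(vt[0,1],vt[0,0])))
# side bar
g=cv2.cvtColor(s,cv2.COLOR_BGR2GRAY); b=(g<60).astype(np.uint8); z=np.zeros_like(b); z[195:219,255:298]=1;b&=z
n,l,st,ce=cv2.connectedComponentsWithStats(b); i=1+np.argmax(st[1:,4]); print("side bar",st[i],ce[i])
o1,d1=rays("side",[ce[i]]); d1=d1[0]
# triangulate w/ top centroid
ti=np.argmax(st[1:,4])
o2,d2=rays("top",[P.mean(0)] if 0 else [bp[:,0].mean(0)]); d2=d2[0]
A=np.c_[d1,-d2]; k=np.linalg.lstsq(A,o2-o1,rcond=None)[0]; print("tri",o1+k[0]*d1,o2+k[1]*d2)
print("depth top at bar",dt[228:240,336:343].round(3)[::3])
print("proj side depth")
E
```

```text
base corners [[250.8000030517578, 247.0], [286.3999938964844, 116.4000015258789], [442.20001220703125, 158.89999389648438], [406.6000061035156, 289.3999938964844]] [[0.4625, 0.2222, 0.012], [0.8419, 0.1352, 0.012], [0.723, -0.3093, 0.012], [0.3566, -0.2049, 0.012]] sides [np.float64(0.4401), np.float64(0.3893), np.float64(0.4601), np.float64(0.381)]
bar [332 222  13  24 138] [337.97826087 233.39855072]
((337.89996337890625, 233.30001831054688), (5.692099571228027, 24.6657657623291), 18.434946060180664)
bar top corners [[0.457, 0.0049, 0.192], [0.5142, -0.0132, 0.192], [0.5101, -0.0263, 0.192], [0.4529, -0.0081, 0.192]] [ 0.483564   -0.01066903  0.192     ] centroid [[ 0.48321214 -0.01082841  0.192     ]] [[ 0.48406041 -0.01109861  0.185     ]]
bar axis deg 161.42650114243753
side bar [261 200  30  16 449] [275.79955457 207.21826281]
tri [ 0.48651472 -0.01148198  0.17443714] [ 0.48535728 -0.0115117   0.17429802]
depth top at bar [[1.298 1.241 1.241 1.238 1.242 1.235 1.239]
 [1.236 1.238 1.24  1.234 1.238 1.237 1.236]
 [1.239 1.237 1.232 1.238 1.235 1.235 1.268]
 [1.235 1.233 1.236 1.234 1.233 1.265 1.296]]
proj side depth
```

```bash
cat > tray.py <<'E'
from h import *
import sys
def measure(t,verbose=True,yaw=None):
    hsv=cv2.cvtColor(t,cv2.COLOR_BGR2HSV)
    # gantry top face: bright greyish
    g=((hsv[...,1]<40)&(hsv[...,2]>150)).astype(np.uint8); z=np.zeros_like(g); 
    cv2.fillPoly(z,[np.array([[328,112],[348,112],[328,202],[306,202]])],1); gm=g&z
    n,l,st,ce=cv2.connectedComponentsWithStats(gm); i=1+np.argmax(st[1:,4])
    G=onplane("top",cv2.findNonZero((l==i).astype(np.uint8))[:,0],0.158)[:,:2]
    # tray: dark
    d=(hsv[...,2]<85).astype(np.uint8); z=np.zeros_like(d); cv2.fillPoly(z,[np.array([[336,125],[425,150],[420,215],[315,205]])],1); z[212:,330:375]=0
    tm=cv2.morphologyEx(d&z,cv2.MORPH_CLOSE,np.ones((5,5),np.uint8))
    n,l,st,ce=cv2.connectedComponentsWithStats(tm); i=1+np.argmax(st[1:,4])
    T=onplane("top",cv2.findNonZero((l==i).astype(np.uint8))[:,0],0.086)[:,:2]
    c=G.mean(0); vt=np.linalg.svd(G-c)[2]; ax=vt[0]*np.sign(vt[0,0])   # along feeder x
    r=cv2.minAreaRect(T.astype(np.float32)); 
    return G,T,c,ax,r,gm,tm
def feed(t,yaw):
    G,T,c,ax,r,gm,tm=measure(t)
    ex=np.array([np.cos(yaw),np.sin(yaw)]);ey=np.array([-ex[1],ex[0]])
    gy=(G@ey); ty=T@ey; tx=T@ex
    gx=G@ex
    # trailing edge: per-column (x bins) minimum, median
    mid=np.median(tx); e=[]
    for a in np.arange(mid-0.07,mid+0.07,0.007):
        k=(tx>a)&(tx<a+0.007); e.append(ty[k].min())
    trail=np.median(e)
    ge=[np.mean([gy[(gx>a)&(gx<a+.01)].min(),gy[(gx>a)&(gx<a+.01)].max()]) for a in np.arange(gx.min()+.02,gx.max()-.03,.01)]
    return dict(g_med=np.median(gy),g_mid=np.median(ge),g_span=gx.max()-gx.min(),trail=trail,tw=tx.max()-tx.min(),feed=trail+0.199-np.median(ge),mid=mid)
if __name__=="__main__":
    t=cv2.imread(sys.argv[1]); G,T,c,ax,r,gm,tm=measure(t)
    print("gantry c",c,"yaw",np.degrees(np.arctan2(ax[1],ax[0])),"tray rect",r)
    yaw=np.radians(float(sys.argv[2])) if len(sys.argv)>2 else np.arctan2(ax[1],ax[0])
    f=feed(t,yaw);print(f)
    ey=np.array([-np.sin(yaw),np.cos(yaw)]);ex=np.array([ey[1],-ey[0]]);sp=np.array([.4845,-.0112]); print("spindle y",sp@ey,"x",sp@ex)
    v=t.copy(); v[gm>0]=(0,0,255); v[tm>0]=(0,160,0); cv2.imwrite(sys.argv[1].replace(".png","_m.png"),crop(v,250,110,450,260,4))
E
python3 tray.py pics/top0.png; python3 tray.py pics/top0.png -14.5
```

```text
gantry c [0.68313406 0.02140296] yaw -14.763322170418112 tray rect ((0.6537593603134155, -0.09488832950592041), (0.2176578789949417, 0.1853104829788208), 75.4537124633789)
{'g_med': np.float64(0.1943908092316321), 'g_mid': np.float64(0.19357211991030254), 'g_span': np.float64(0.22783705232572016), 'trail': np.float64(-0.03352587607076697), 'tw': np.float64(0.18520115889910826), 'feed': np.float64(-0.02809799598106949), 'mid': np.float64(0.656340496792955)}
spindle y 0.1126333308474423 x 0.47135912294365384
gantry c [0.68313406 0.02140296] yaw -14.763322170418112 tray rect ((0.6537593603134155, -0.09488832950592041), (0.2176578789949417, 0.1853104829788208), 75.4537124633789)
{'g_med': np.float64(0.19137286527079145), 'g_mid': np.float64(0.19051228391373823), 'g_span': np.float64(0.22782466618665098), 'trail': np.float64(-0.036583185767843196), 'tw': np.float64(0.18534677410372635), 'feed': np.float64(-0.028095469681581414), 'mid': np.float64(0.6566573401696411)}
spindle y 0.11046585839214207 x 0.47187178780860295
```

```bash
python3 - <<'E'
from h import *
# IK options: grasp axis y along bar normal. bar axis -18.4deg
for k in range(4):
    for y in (-18.4+90, -18.4-90):
        pass
for yaw in (-108.4,71.6):
    R=Rot.from_euler('z',yaw,degrees=True)*Rot.from_euler('x',180,degrees=True)
    # tool y dir, x dir
    q=R.as_quat(); q=q[[3,0,1,2]]
    pass
for yaw in (-18.4,161.6):
    R=Rot.from_euler('z',yaw,degrees=True)*Rot.from_euler('x',180,degrees=True)
    q=R.as_quat()[[3,0,1,2]]
    print(yaw,"tool y",R.apply([0,1,0]).round(3))
    for dy in (0,30,60,90,110,-40):
        q=(Rot.from_euler('z',dy,degrees=True)*R).as_quat()[[3,0,1,2]]
        j=kin.inverse_kinematics([.4845,-.0112,.229],q); print(dy,None if j is None else np.round(j,3))
E
```

```text
-18.4 tool y [-0.316 -0.949  0.   ]
0 [-0.784  0.342  0.829  2.114 -0.344  0.822 -1.637]
30 [-0.76   0.333  0.796  2.113 -0.326  0.818 -1.133]
60 [-0.669  0.306  0.676  2.109 -0.264  0.809 -0.676]
90 [-0.612  0.294  0.604  2.106 -0.23   0.805 -0.188]
110 [-0.575  0.287  0.558  2.104 -0.21   0.804  0.139]
-40 [-1.047  0.598  1.288  2.124 -0.717  0.967 -1.945]
161.6 tool y [0.316 0.949 0.   ]
0 [-0.445  0.271  0.399  2.096 -0.145  0.801  1.292]
30 [-0.389  0.266  0.332  2.093 -0.12   0.8    1.789]
60 [-0.3    0.261  0.227  2.087 -0.081  0.801  2.273]
90 [-0.206  0.26   0.117  2.081 -0.042  0.803  2.756]
110 [-1.047  0.598  1.288  2.124 -0.717  0.967 -2.468]
-40 [-0.519  0.279  0.489  2.1   -0.181  0.802  0.632]
```

View mask.

View pics/top0_m.png

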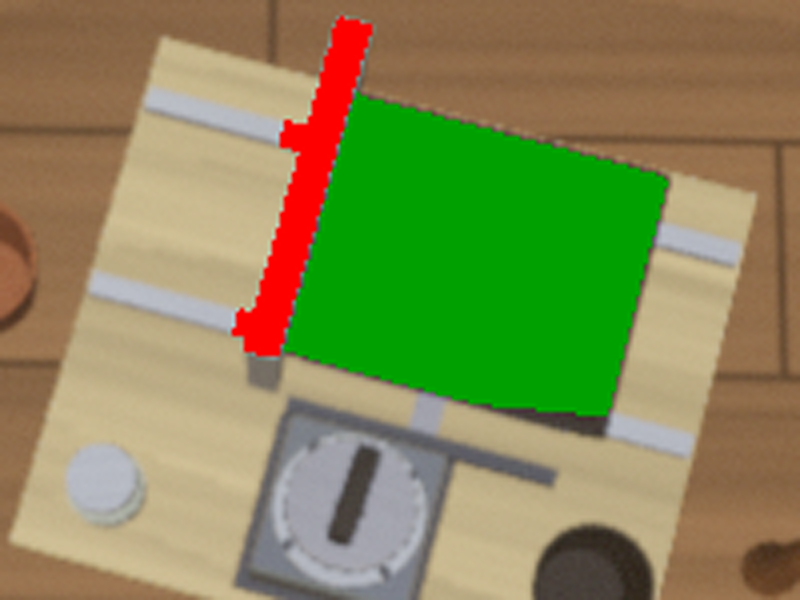

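```bash
python3 - <<'E'
from h import *
s=cv2.imread("pics/side0.png")
cv2.imwrite("pics/s0g.png",crop(s,310,180,430,255,6))
# predicted pins tips & first row for feeds, check against side view
yaw=np.radians(-14.6);ex=np.array([np.cos(yaw),np.sin(yaw)]);ey=np.array([-ex[1],ex[0]])
E
```

```text
(no output)
```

View pics/s0g.png

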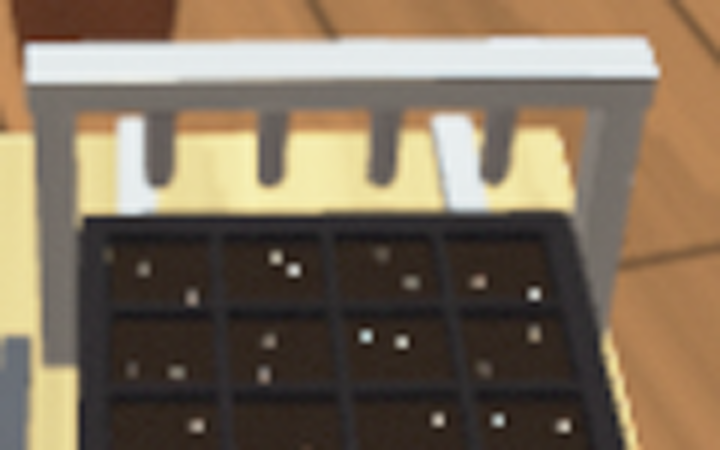

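```bash
python3 - <<'E'
from h import *
yaw=np.radians(-14.6);ex=np.array([np.cos(yaw),np.sin(yaw)]);ey=np.array([-ex[1],ex[0]])
f=lambda pts,z:[(onplane("side",[[310+x/6-.42,180+y/6-.42]],z)[0,:2]) for x,y in pts]
pins=f([(160,184),(270,185),(381,185),(496,184)],.098); print("pins y",[round(p@ey,4) for p in pins],"x",[round(p@ex,4) for p in pins])
lead=f([(100,217),(300,215),(550,213)],.086); print("lead",[round(p@ey,4) for p in lead])
gt=f([(30,44),(340,41),(640,38)],.158);print("gantry far top edge",[round(p@ey,4) for p in gt])
gt=f([(30,80),(340,78),(655,76)],.158);print("gantry near top edge",[round(p@ey,4) for p in gt])
for nm,pts in dict(div1=[(110,312),(330,309),(560,306)],div2=[(110,396),(330,391),(570,386)]).items():
    for z in(.086,): print(nm,z,[round(p@ey,4) for p in f(pts,z)])
s2=lambda pts:[onplane("side",[[225+x/3-.33,150+y/3-.33]],.086)[0,:2]@ey for x,y in pts]
print("trail",np.round(s2([(300,440),(440,440),(590,440)]),4))
t=lambda pts,z:[onplane("top",[[250+x/4-.37,110+y/4-.37]],z)[0,:2]@ey for x,y in pts]
print("top: trail",np.round(t([(667,185),(640,300),(608,433)],.086),4),"gantry R",np.round(t([(372,24),(327,190),(282,350)],.158),4),"L",np.round(t([(340,18),(250,345)],.158),4))
print("div1 top",np.round(t([(418,115),(385,240),(358,368)],.086),4))
E
```

```text
pins y [np.float64(0.1917), np.float64(0.1906), np.float64(0.1901), np.float64(0.1902)] x [np.float64(0.5961), np.float64(0.6377), np.float64(0.6797), np.float64(0.723)]
lead [np.float64(0.1867), np.float64(0.187), np.float64(0.1871)]
gantry far top edge [np.float64(0.2007), np.float64(0.2008), np.float64(0.2008)]
gantry near top edge [np.float64(0.179), np.float64(0.1785), np.float64(0.1779)]
div1 0.086 [np.float64(0.1339), np.float64(0.1347), np.float64(0.1355)]
div2 0.086 [np.float64(0.0913), np.float64(0.0931), np.float64(0.0949)]
trail [-0.0377 -0.038  -0.0381]
top: trail [-0.0365 -0.0381 -0.0394] gantry R [0.1804 0.1789 0.1784] L [0.2014 0.1987]
div1 top [0.1369 0.1356 0.13  ]
```

```bash
cat >> h.py <<'E'
XY=np.array([.4842,-.0112]); 
def quat(yaw): return (Rot.from_euler('z',yaw,degrees=True)*Rot.from_euler('x',180,degrees=True)).as_quat()[[3,0,1,2]]
def st(msg=""):
    s=env.get_state(); print(msg,"t",round(s["time"],2),"p",np.round(s["tcp_pos"],4),"F",np.round(s["force"],1),"M",np.round(s["torque"],2),"j7",round(s["qpos"][6],4),"op",round(s["opening"],4)); return s
E
python3 - <<'E'
from h import *
env.reach([*XY,.32],quat(-18.4)); st()
env.movel([*XY,.26],velocity=.15); st()
p,d=camera("top"); cv2.imwrite("pics/t1.png",crop(p,250,110,450,260,4)); p,d=camera("side"); cv2.imwrite("pics/s1.png",crop(p,225,120,425,270,4))
E
```

```text
t 2.39 p [ 0.4845 -0.0104  0.32  ] F [-0.2  0.7  0.8] M [ 0.   -0.03  0.01] j7 -1.8308 op 0.0853
 t 2.94 p [ 0.4845 -0.0112  0.2603] F [-0.4 -0.1  0.7] M [-0.03 -0.03 -0.02] j7 -1.7388 op 0.0852
```

View pics/s1.png

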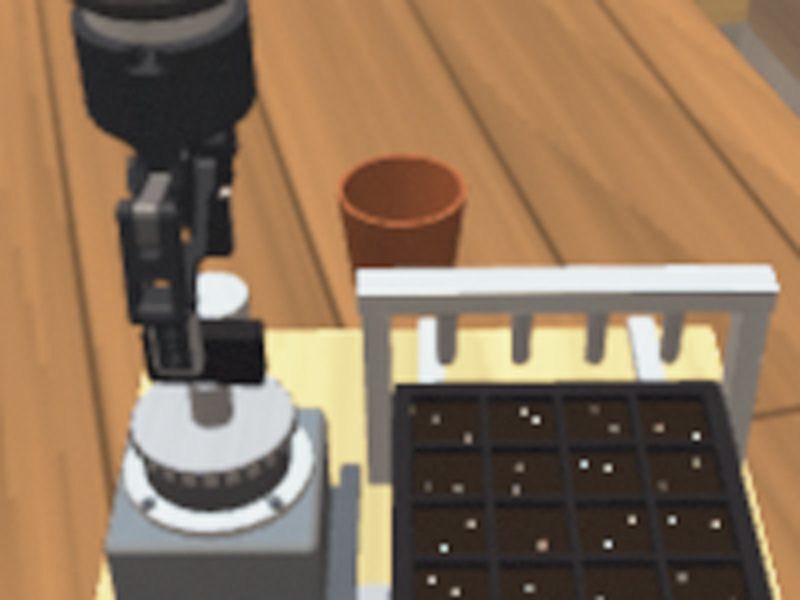

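View pics/t1.png

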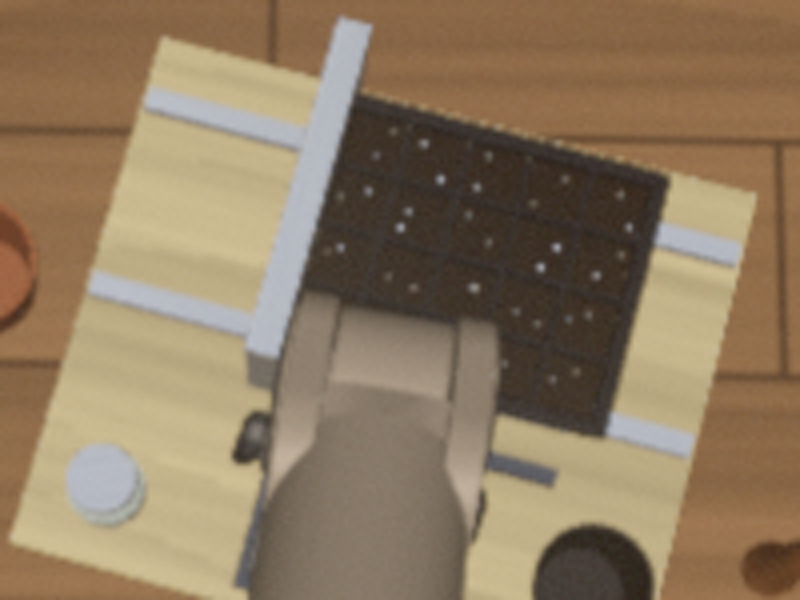

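```bash
python3 - <<'E'
from h import *
env.movel([*XY,.229],velocity=.1); st("down")
env.grip(.03); st("part")
env.grip(.012,30); st("grip")
env.dwell(.2); st("grip")
p,d=camera("side"); cv2.imwrite("pics/s2.png",crop(p,225,120,425,270,4))
E
```

```text
down t 3.5 p [ 0.4843 -0.0114  0.2292] F [-0.5  0.5 -0.1] M [ 0.01 -0.06  0.04] j7 -1.6881 op 0.0856
part t 4.08 p [ 0.4842 -0.0112  0.2291] F [-0.2  0.   0.2] M [ 0.03 -0.02  0.01] j7 -1.6877 op 0.0301
grip t 4.33 p [ 0.4842 -0.0113  0.229 ] F [-1.   0.   0.5] M [-0.18  0.14  0.02] j7 -1.6876 op 0.0193
grip t 4.53 p [ 0.4842 -0.0113  0.229 ] F [-0.6 -1.2  2.2] M [-0.22  0.16  0.05] j7 -1.6876 op 0.0192
```

View pics/s2.png

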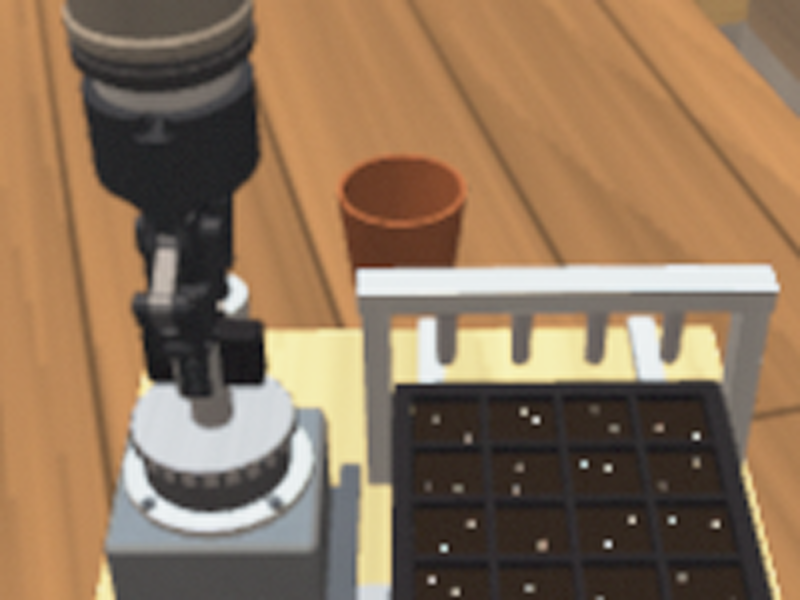

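```bash
python3 - <<'E'
from h import *
env.grip(.012,80); st("grip80")
env.dwell(.2); s=st("grip80")
print(s["joint_torque"][6])
j=s["qpos"].copy(); q=kin.inverse_kinematics([*XY,.229],quat(-18.4)); print(np.round(j,4),np.round(q,4))
r=env.movel([*XY,.2275],velocity=.01,stop_force=8); s=st("d %s"%r)
env.dwell(.2); s=st()
E
```

```text
grip80 t 4.8 p [ 0.4842 -0.0113  0.229 ] F [-0.9 -1.3  2.2] M [-0.22  0.17  0.01] j7 -1.6876 op 0.0161
grip80 t 5.0 p [ 0.4842 -0.0113  0.229 ] F [-0.5 -1.3  2.4] M [-0.28  0.19 -0.01] j7 -1.6876 op 0.0162
0.0027306042466079816
[-0.721   0.3197  0.7439  2.1118 -0.2972  0.8132 -1.6876] [-0.7211  0.3197  0.7438  2.1118 -0.2972  0.8132 -1.6876]
d False t 5.3 p [ 0.4841 -0.0113  0.2273] F [ 0.4 -2.  -1.8] M [-0.32  0.   -0.03] j7 -1.6852 op 0.016
 t 5.5 p [ 0.4841 -0.0113  0.2274] F [ 0.8 -1.5 -2.1] M [-0.31 -0.12 -0.01] j7 -1.6851 op 0.016
```

```bash
python3 - <<'E'
from h import *
r=env.movel([*XY,.209],velocity=.008,stop_force=7); s=st("d %s"%r)
env.dwell(.2); s=st()
j=s["qpos"]; print(np.round(j,4))
E
```

```text
d True t 6.18 p [ 0.4842 -0.0114  0.2257] F [-0.5  1.   4.8] M [-0.03  0.04 -0.05] j7 -1.6818 op 0.016
 t 6.38 p [ 0.4842 -0.0114  0.2257] F [0.1 1.6 4.7] M [ 0.21 -0.09  0.  ] j7 -1.682 op 0.016
[-0.7166  0.3256  0.7401  2.1145 -0.3033  0.8064 -1.682 ]
```

```bash
python3 - <<'E'
from h import *
s=env.get_state(); z=s["tcp_pos"][2]
r=env.movel([*XY,z-.0012],velocity=.005,stop_force=4.5); s=st("d %s"%r)
env.dwell(.1); s=st()
q=s["qpos"].copy(); env.goto_joints(q); s=st("hold measured")
for k in range(3):
    q[6]+=np.radians(2.5); env.goto_joints(q); s=st(k)
    if s["force"][2]<3: break
E
```

```text
d True t 6.61 p [ 0.4843 -0.0113  0.2254] F [-0.1  0.1  3.9] M [0.04 0.17 0.01] j7 -1.6817 op 0.016
 t 6.71 p [ 0.4842 -0.0113  0.2254] F [-1.1 -0.   4.6] M [-0.04  0.12  0.04] j7 -1.6817 op 0.016
hold measured t 6.96 p [ 0.4842 -0.0113  0.2254] F [-0.3  0.3  4. ] M [-0.02  0.12  0.01] j7 -1.6816 op 0.0159
0 t 7.21 p [ 0.4842 -0.0114  0.2254] F [-1.5 -1.1  4.7] M [-0.04  0.15 -0.  ] j7 -1.639 op 0.0155
1 t 7.46 p [ 0.4842 -0.0114  0.2254] F [-1.  -0.4  4.1] M [-0.11  0.1   0.07] j7 -1.596 op 0.0159
2 t 7.71 p [ 0.4842 -0.0115  0.2253] F [0.9 0.2 2.6] M [-0.26 -0.07  0.04] j7 -1.5527 op 0.016
```

```bash
python3 - <<'E'
from h import *
for i in range(3):
    s=env.get_state(); z=s["tcp_pos"][2]
    r=env.movel([*XY,z-.0015],velocity=.006,stop_force=7); s=st("d %s"%r)
    if r: break
env.dwell(.1); s=st()
E
```

```text
d False t 8.13 p [ 0.4841 -0.0114  0.2236] F [ 0.7 -2.1 -1. ] M [-0.46 -0.27 -0.06] j7 -1.5488 op 0.0158
d False t 8.57 p [ 0.4841 -0.0114  0.222 ] F [ 0.6 -3.9 -0.4] M [-0.71 -0.18 -0.04] j7 -1.5457 op 0.0159
d False t 8.98 p [ 0.4842 -0.0114  0.2204] F [ 0.5 -3.2  0.3] M [-0.85 -0.13 -0.05] j7 -1.5431 op 0.0161
 t 9.08 p [ 0.4842 -0.0114  0.2204] F [ 0.4 -4.1 -1.5] M [-0.87 -0.14 -0.04] j7 -1.5431 op 0.016
```

```bash
python3 - <<'E'
from h import *
for i in range(8):
    s=env.get_state(); z=s["tcp_pos"][2]
    r=env.movel([*XY,max(z-.0025,.2065)],velocity=.008,stop_force=8); s=st("d %s"%r)
    if r or s["tcp_pos"][2]<.207: break
env.dwell(.1); s=st()
E
```

```text
d False t 9.55 p [ 0.4841 -0.0113  0.2178] F [ 0.6 -4.9 -1.4] M [-1.02 -0.16 -0.04] j7 -1.5389 op 0.0158
d False t 10.03 p [ 0.4841 -0.0113  0.2151] F [-0.2 -5.4 -0.5] M [-1.14 -0.05 -0.01] j7 -1.5345 op 0.0161
d False t 10.52 p [ 0.4842 -0.0113  0.2125] F [ 0.4 -4.9 -0.1] M [-1.13 -0.04 -0.01] j7 -1.5302 op 0.0157
d False t 11.0 p [ 0.4842 -0.0113  0.2098] F [ 0.4 -5.2  0.4] M [-1.13 -0.12 -0.05] j7 -1.5259 op 0.016
d True t 11.23 p [ 0.4842 -0.0115  0.2094] F [-1.2  0.   4.9] M [-0.1   0.25 -0.01] j7 -1.5246 op 0.0158
 t 11.33 p [ 0.4842 -0.0115  0.2094] F [-0.9 -0.   5.3] M [-0.16  0.25 -0.01] j7 -1.5246 op 0.0161
```

```bash
python3 - <<'E'
from h import *
s=env.get_state(); z=s["tcp_pos"][2]
r=env.movel([*XY,z-.001],velocity=.004,stop_force=7); s=st("d %s"%r)
env.dwell(.1); s=st()
q=s["qpos"].copy()
for k in range(3):
    q[6]+=np.radians(4); env.goto_joints(q); s=st(k)
p,d=camera("top"); cv2.imwrite("pics/t3.png",p); 
cv2.imwrite("pics/t3c.png",crop(p,250,110,450,260,4)); p,d=camera("side"); cv2.imwrite("pics/s3.png",p);cv2.imwrite("pics/s3c.png",crop(p,245,180,445,330,4))
E
python3 tray.py pics/top0.png -14.6;python3 tray.py pics/t3.png -14.6
```

```text
d True t 11.67 p [ 0.4842 -0.0115  0.2094] F [-1.3 -1.   5.8] M [-0.05  0.23  0.01] j7 -1.5258 op 0.016
 t 11.77 p [ 0.4843 -0.0114  0.2094] F [-1.7 -0.2  5.9] M [-0.07  0.21  0.04] j7 -1.5258 op 0.0157
0 t 12.02 p [ 0.4842 -0.0114  0.2095] F [-2.  -4.7  4. ] M [-1.08  0.24  0.05] j7 -1.4557 op 0.0157
1 t 12.27 p [ 0.4842 -0.0115  0.2095] F [-1.  -5.7  4. ] M [-1.07  0.28 -0.02] j7 -1.3879 op 0.0159
2 t 12.52 p [ 0.4842 -0.0116  0.2094] F [-0.7 -5.8  5.4] M [-1.12  0.36 -0.15] j7 -1.318 op 0.0157
gantry c [0.68313406 0.02140296] yaw -14.763322170418112 tray rect ((0.6537593603134155, -0.09488832950592041), (0.2176578789949417, 0.1853104829788208), 75.4537124633789)
{'g_med': np.float64(0.1925191862028034), 'g_mid': np.float64(0.19163990677641604), 'g_span': np.float64(0.22782993672128804), 'trail': np.float64(-0.035448449011541795), 'tw': np.float64(0.1852682461153765), 'feed': np.float64(-0.02808835578795782), 'mid': np.float64(0.6565085094608296)}
spindle y 0.11128926135939048 x 0.4716782699108379
gantry c [0.68320085 0.02141119] yaw -14.754304278438454 tray rect ((0.6554804444313049, -0.09358994662761688), (0.2139023393392563, 0.18374304473400116), 75.75615692138672)
{'g_med': np.float64(0.19255057321643032), 'g_mid': np.float64(0.19167759159112419), 'g_span': np.float64(0.22782993672128804), 'trail': np.float64(-0.03173926841381858), 'tw': np.float64(0.1837423955806914), 'feed': np.float64(-0.024416860004942753), 'mid': np.float64(0.6661855487391959)}
spindle y 0.11128926135939048 x 0.4716782699108379
```

View pics/s3c.png

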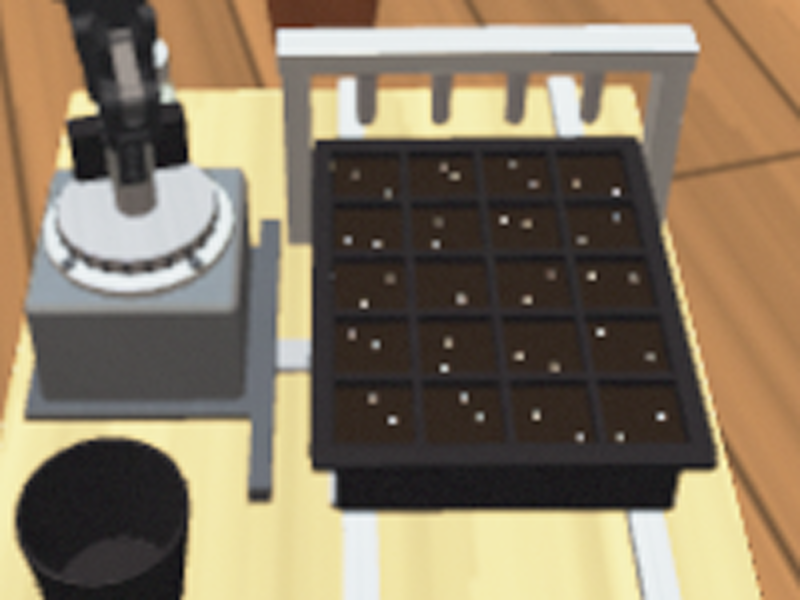

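```bash
python3 - <<'E'
from h import *
s=env.get_state(); q=kin.inverse_kinematics(s["tcp_pos"],s["orientation"]);q=s["qpos"].copy()
for k in range(5):
    q[6]+=np.radians(5); env.goto_joints(q); s=st(k)
p,d=camera("top"); cv2.imwrite("pics/t4.png",p); 
cv2.imwrite("pics/t4c.png",crop(p,250,110,450,260,4)); p,d=camera("side"); cv2.imwrite("pics/s4.png",p);cv2.imwrite("pics/s4g.png",crop(p,310,180,430,255,6))
E
python3 tray.py pics/t4.png -14.6
```

```text
0 t 12.87 p [ 0.4842 -0.0117  0.2095] F [-0.6 -5.1  2.9] M [-1.15  0.21 -0.16] j7 -1.2345 op 0.0161
1 t 13.12 p [ 0.4842 -0.0118  0.2095] F [-0.2 -5.5  3.5] M [-1.27  0.22 -0.14] j7 -1.1474 op 0.0162
2 t 13.37 p [ 0.4843 -0.0119  0.2095] F [-0.2 -5.9  3.8] M [-1.33  0.14 -0.18] j7 -1.0601 op 0.0158
3 t 13.62 p [ 0.4843 -0.012   0.2095] F [-2.3 -5.5  2.7] M [-1.37  0.11 -0.18] j7 -0.9728 op 0.016
4 t 13.87 p [ 0.4843 -0.0122  0.2095] F [ 0.6 -6.3  3.7] M [-1.4   0.15 -0.18] j7 -0.8856 op 0.016
gantry c [0.68455717 0.01935277] yaw -14.45703561752054 tray rect ((0.656563937664032, -0.083732008934021), (0.19459348917007446, 0.18563619256019592), 75.49883270263672)
{'g_med': np.float64(0.19126522704067328), 'g_mid': np.float64(0.19114739558115007), 'g_span': np.float64(0.22782993672128804), 'trail': np.float64(-0.012186053467224657), 'tw': np.float64(0.18562966319841), 'feed': np.float64(-0.00433344904837471), 'mid': np.float64(0.6665055421528316)}
spindle y 0.11128926135939048 x 0.4716782699108379
```

View pics/s4g.png

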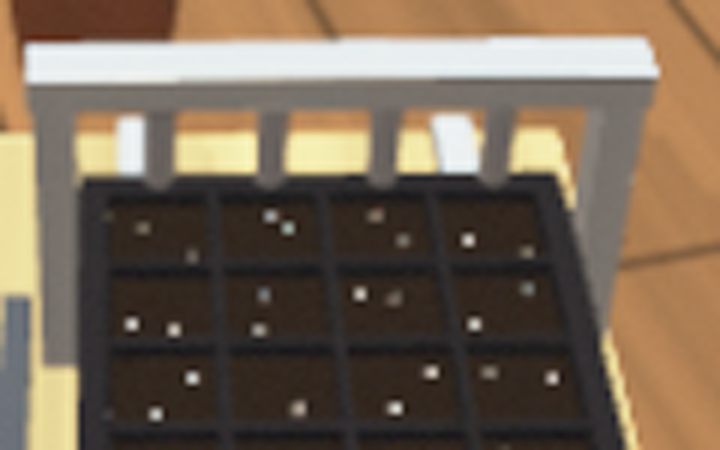

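View pics/t4c.png

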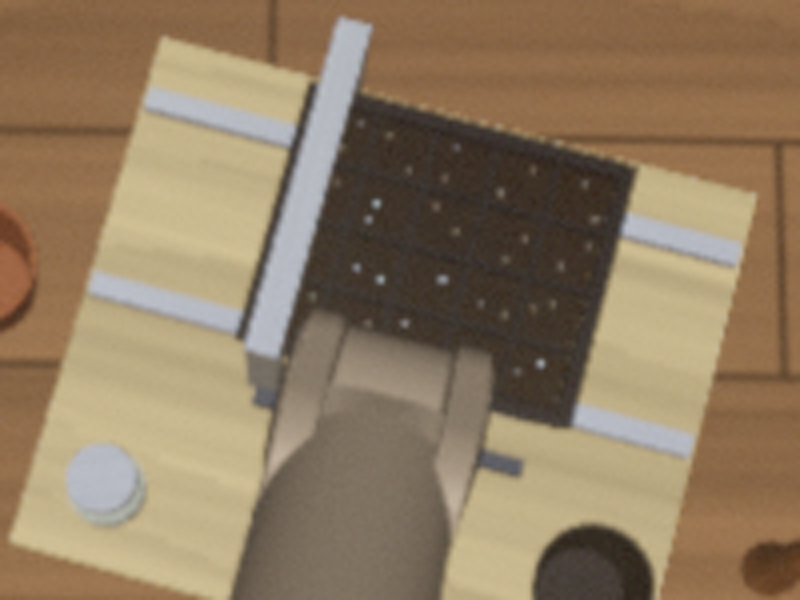

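```bash
cat > m2.py <<'E'
from h import *
yaw=np.radians(-14.6);ex=np.array([np.cos(yaw),np.sin(yaw)]);ey=np.array([-ex[1],ex[0]])
t=lambda pts,z:np.array([onplane("top",[[250+x/4-.37,110+y/4-.37]],z)[0,:2]@ey for x,y in pts]).round(4)
s=lambda pts,z:np.array([onplane("side",[[310+x/6-.42,180+y/6-.42]],z)[0,:2]@ey for x,y in pts]).round(4)
E
python3 - <<'E'
from m2 import *
print("top lead",t([(312,86),(292,150),(240,333)],.086),"trail",t([(636,170),(605,300),(575,423)],.086))
print("gantry L",t([(340,18),(248,345)],.158),"R",t([(372,24),(282,350)],.158))
print("side lead",s([(90,178),(320,176),(550,174)],.086),"div1",s([(110,270),(330,267),(560,263)],.086),"div2",s([(110,350),(330,347),(560,343)],.086))
# edge profiles along ey at a clear x, top picture
p=cv2.cvtColor(cv2.imread("pics/t4.png"),cv2.COLOR_BGR2GRAY).astype(np.float32)
def prof(x,y0,y1,z,img,cam):
    ys=np.arange(y0,y1,.001); P=np.array([[*(x*ex+y*ey),z] for y in ys]); px=proj(cam,P).astype(np.float32)
    return ys,cv2.remap(img,px[:,0][:,None].copy(),px[:,1][:,None].copy(),cv2.INTER_LINEAR)[:,0]
def edges(x,y0,y1,z,img,cam):
    ys,v=prof(x,y0,y1,z,img,cam); g=np.gradient(cv2.GaussianBlur(v[:,None],(1,7),1.5)[:,0]); return ys[np.argmax(g)],ys[np.argmin(g)]
for x in np.arange(.60,.75,.02):
    print(round(x,2),"trail",edges(x,-.03,.01,.086,p,"top")[0:2],"lead",edges(x,.205,.24,.086,p,"top"),"gL",edges(x,.193,.207,.158,p,"top"),"gR",edges(x,.170,.19,.158,p,"top"))
E
```

```text
top lead [0.2115 0.2125 0.2118] trail [-0.014  -0.0158 -0.017 ]
gantry L [0.2014 0.1999] R [0.1804 0.1784]
side lead [0.21   0.2101 0.2102] div1 [0.1566 0.1574 0.1587] div2 [0.1142 0.115  0.1164]
0.6 trail (np.float64(0.0020000000000000295), np.float64(-0.014999999999999986)) lead (np.float64(0.214), np.float64(0.208)) gL (np.float64(0.194), np.float64(0.203)) gR (np.float64(0.18000000000000002), np.float64(0.17200000000000001))
0.62 trail (np.float64(-0.004999999999999977), np.float64(-0.013999999999999985)) lead (np.float64(0.214), np.float64(0.208)) gL (np.float64(0.195), np.float64(0.203)) gR (np.float64(0.18000000000000002), np.float64(0.18900000000000003))
0.64 trail (np.float64(-0.005999999999999978), np.float64(-0.014999999999999986)) lead (np.float64(0.214), np.float64(0.208)) gL (np.float64(0.195), np.float64(0.203)) gR (np.float64(0.18000000000000002), np.float64(0.17))
0.66 trail (np.float64(0.006000000000000033), np.float64(-0.014999999999999986)) lead (np.float64(0.214), np.float64(0.208)) gL (np.float64(0.193), np.float64(0.203)) gR (np.float64(0.18000000000000002), np
[... 249 characters left out ...]
1))
0.7 trail (np.float64(-0.024999999999999994), np.float64(-0.013999999999999985)) lead (np.float64(0.215), np.float64(0.208)) gL (np.float64(0.194), np.float64(0.203)) gR (np.float64(0.17900000000000002), np.float64(0.17200000000000001))
0.72 trail (np.float64(0.007000000000000034), np.float64(-0.013999999999999985)) lead (np.float64(0.214), np.float64(0.208)) gL (np.float64(0.195), np.float64(0.203)) gR (np.float64(0.18000000000000002), np.float64(0.171))
0.74 trail (np.float64(0.004000000000000031), np.float64(-0.013999999999999985)) lead (np.float64(0.215), np.float64(0.208)) gL (np.float64(0.195), np.float64(0.203)) gR (np.float64(0.18000000000000002), np.float64(0.17400000000000002))
```

```bash
cat >> m2.py <<'E'
def prof(x,y0,y1,z,img,cam):
    ys=np.arange(y0,y1,.0005); P=np.array([[*(x*ex+y*ey),z] for y in ys]); px=proj(cam,P).astype(np.float32)
    return ys,cv2.GaussianBlur(cv2.remap(img,px[:,0][:,None].copy(),px[:,1][:,None].copy(),cv2.INTER_CUBIC),(1,11),2)[:,0]
def edge(x,y0,y1,z,img,cam,sign):
    ys,v=prof(x,y0,y1,z,img,cam); g=np.gradient(v)*sign; return ys[np.argmax(g)]
def med(xs,*a): return np.round(np.median([edge(x,*a) for x in xs]),4)
def gray(f): return cv2.cvtColor(cv2.imread(f),cv2.COLOR_BGR2GRAY).astype(np.float32)
E
python3 - <<'E'
from m2 import *
xs=np.arange(.60,.74,.01)
for k,(l,tr) in {"0":(.187,-.038),"4":(.2115,-.014)}.items():
    p=gray(f"pics/{'side0' if k=='0' else 's4'}.png")
    print(k,"side lead",[edge(x,l-.012,l+.012,.086,p,"side",1) for x in xs[::2]])
    print("trail rim: strongest neg/pos",med(xs,tr-.015,tr+.015,.086,p,"side",-1),med(xs,tr-.015,tr+.015,.086,p,"side",1))
    print("gantry near",med(xs,.168,.188,.158,p,"side",1),"far",med(xs,.19,.21,.158,p,"side",-1))
p=gray("pics/side0.png")
for x in (.596,.638,.680,.7235):
    ys,v=prof(x,.17,.22,.098,p,"side"); print(x,"pin tip front edge",edge(x,.175,.205,.098,p,"side",-1), v[::6].round(0))
p=gray("pics/top0.png"); print("top0 trail",med(xs,-.045,-.025,.086,p,"top",-1))
E
```

```text
0 side lead [np.float64(0.1885), np.float64(0.188), np.float64(0.1875), np.float64(0.189), np.float64(0.1885), np.float64(0.1885), np.float64(0.188), np.float64(0.189)]
trail rim: strongest neg/pos -0.029 -0.0405
gantry near 0.178 far 0.202
4 side lead [np.float64(0.2065), np.float64(0.212), np.float64(0.20199999999999999), np.float64(0.2115), np.float64(0.20299999999999999), np.float64(0.2115), np.float64(0.2125), np.float64(0.2115)]
trail rim: strongest neg/pos -0.0055 -0.0175
gantry near 0.178 far 0.202
0.596 pin tip front edge 0.19 [ 40.  79. 163. 213. 224. 225. 196. 130.  89.  94.  95.  95.  95.  95.
  95.  94.  94.]
0.638 pin tip front edge 0.19 [ 42.  98. 186. 226. 232. 229. 200. 130.  93.  95.  97.  96.  97.  97.
  97.  97.  97.]
0.68 pin tip front edge 0.189 [ 49.  81. 156. 213. 227. 221. 184. 120.  98.  97.  97.  97.  96.  95.
  96.  97. 100.]
0.7235 pin tip front edge 0.19 [ 55.  96. 179. 225. 231. 227. 198. 134.  98.  94.  97.  98.  98.  97.
  98. 103. 112.]
top0 trail -0.0375
```

```bash
cat > meas.py <<'E'
from m2 import *
import sys
def run(k):
    p,d=camera("top"); cv2.imwrite(f"pics/t{k}.png",p); q,d=camera("side"); cv2.imwrite(f"pics/s{k}.png",q)
    cv2.imwrite(f"pics/t{k}c.png",crop(p,250,110,450,260,4)); cv2.imwrite(f"pics/s{k}g.png",crop(q,310,180,430,255,6))
def ana(k,f):
    xs=np.arange(.60,.74,.005); xt=np.arange(.65,.74,.005)
    p=gray(f"pics/t{k}.png");q=gray(f"pics/s{k}.png"); g=.191+f
    tl=med(xs,g+.031-.009,g+.031+.012,.086,p,"top",1); tt=med(xt,g-.199-.01,g-.199+.01,.086,p,"top",-1)
    G=(med(xs,.17,.188,.158,p,"top",1)+med(xs,.195,.21,.158,p,"top",-1))/2
    pins=np.array([.596,.638,.680,.7235]); gaps=np.r_[np.arange(.612,.624,.003),np.arange(.655,.665,.003),np.arange(.697,.707,.003)]
    sl=med(gaps,g+.031-.01,g+.031+.01,.086,q,"side",1); s2=med(xs,g-.201-.01,g-.201+.01,.086,q,"side",1)
    SG=(med(xs,.168,.188,.158,q,"side",1)+med(xs,.19,.21,.158,q,"side",-1))/2
    print("top lead",tl,"trail",tt,"gantry",G,"feed",(tl+tt)/2+.084-G,"| side lead",sl,"trail",s2,"gantry",SG,"feed",(sl+s2)/2+.084-SG)
E
python3 - <<'E'
from meas import *
ana(4,-.008)
s=env.get_state();q=s["qpos"].copy()
for k in range(2):
    q[6]+=np.radians(4.75); env.goto_joints(q); s=st(k)
run(5); ana(5,-.001)
E
```

```text
top lead 0.214 trail -0.0145 gantry 0.1915 feed -0.007750000000000007 | side lead 0.2115 trail -0.0175 gantry 0.19 feed -0.009000000000000008
0 t 14.22 p [ 0.4844 -0.0123  0.2095] F [-0.7 -5.6  2.7] M [-1.24  0.16 -0.2 ] j7 -0.8075 op 0.0161
1 t 14.47 p [ 0.4844 -0.0124  0.2095] F [-0.7 -6.1  2.1] M [-1.23  0.08 -0.11] j7 -0.7247 op 0.0163
top lead 0.221 trail -0.0072 gantry 0.19125 feed -0.0003499999999999892 | side lead 0.219 trail -0.0105 gantry 0.19 feed -0.0017500000000000016
```

View pics/s5g.png

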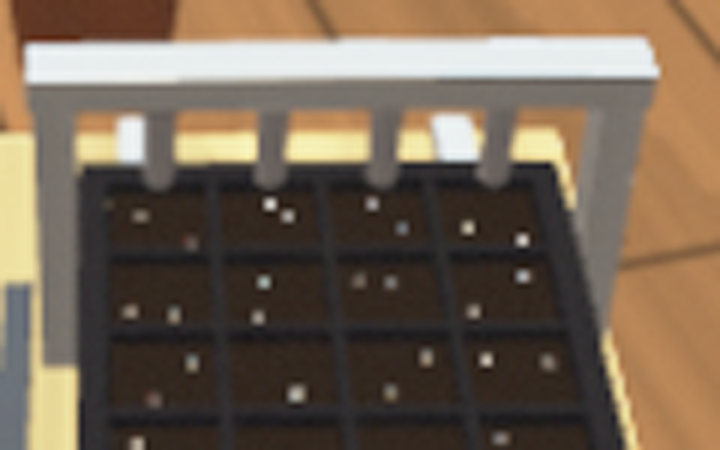

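View pics/t5c.png

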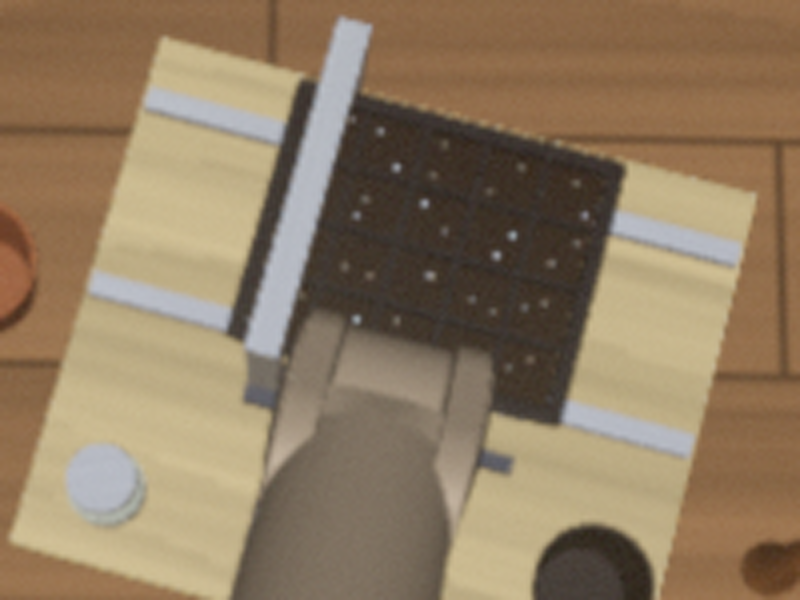

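```bash
python3 - <<'E'
from meas import *
s=env.get_state();q=s["qpos"].copy()
q[6]+=np.radians(1.1); env.goto_joints(q); s=st("turn")
p=s["tcp_pos"]; r=env.movel([p[0],p[1],p[2]-.0008],velocity=.004,stop_force=6); st("press %s"%r)
run(6); ana(6,0)
E
```

```text
turn t 14.82 p [ 0.4844 -0.0124  0.2095] F [-0.4 -4.6  2.3] M [-1.11  0.17 -0.37] j7 -0.7088 op 0.0159
press True t 15.03 p [ 0.4845 -0.0126  0.2094] F [-1.1 -0.7  6. ] M [-0.17  0.16 -0.26] j7 -0.7079 op 0.0158
top lead 0.2215 trail -0.007 gantry 0.19125 feed 0.0 | side lead 0.219 trail -0.01 gantry 0.19 feed -0.0015000000000000013
```

```bash
python3 - <<'E'
from meas import *
s=env.get_state();q=s["qpos"].copy()
q[6]+=np.radians(0.8); env.goto_joints(q); s=st("turn")
env.grip(.03); s=st("open30")
env.grip(.06); s=st("open60")
p=s["tcp_pos"]; env.movel([p[0],p[1],.30],velocity=.1); st("up")
env.goto_joints([-1.219,.477,.022,1.555,-.011,1.109,-.083]); st("away")
run(7); ana(7,0)
t=cv2.imread("pics/t7.png");q=cv2.imread("pics/s7.png")
cv2.imwrite("pics/s7c.png",crop(q,225,150,445,345,3)); cv2.imwrite("pics/t7d.png",crop(t,225,110,475,295,3))
E
```

```text
turn t 15.38 p [ 0.4845 -0.0125  0.2094] F [-1.3 -5.3  4. ] M [-1.02  0.21 -0.3 ] j7 -0.6954 op 0.0159
open30 t 15.67 p [ 0.4845 -0.0116  0.2093] F [ 0.1 -0.2  0.1] M [-0.04 -0.04  0.06] j7 -0.6942 op 0.0299
open60 t 16.07 p [ 0.4845 -0.0125  0.2094] F [-0.  -0.7 -0. ] M [-0.01 -0.04  0.01] j7 -0.6941 op 0.0601
up t 17.12 p [ 0.4841 -0.0124  0.2995] F [-0.7  0.4 -0.3] M [ 0.01  0.   -0.01] j7 -0.8369 op 0.0599
away t 19.43 p [0.3012 0.6041 0.3042] F [0.5 0.2 0.5] M [-0.02 -0.   -0.03] j7 -0.0831 op 0.0599
top lead 0.222 trail -0.0062 gantry 0.19125 feed 0.0006500000000000117 | side lead 0.2195 trail -0.0085 gantry 0.19 feed -0.0005000000000000004
```

View pics/s7c.png

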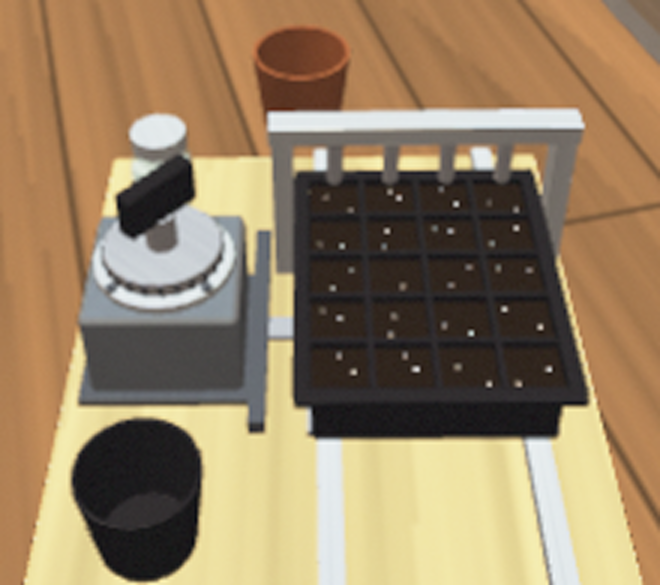

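View pics/t7d.png

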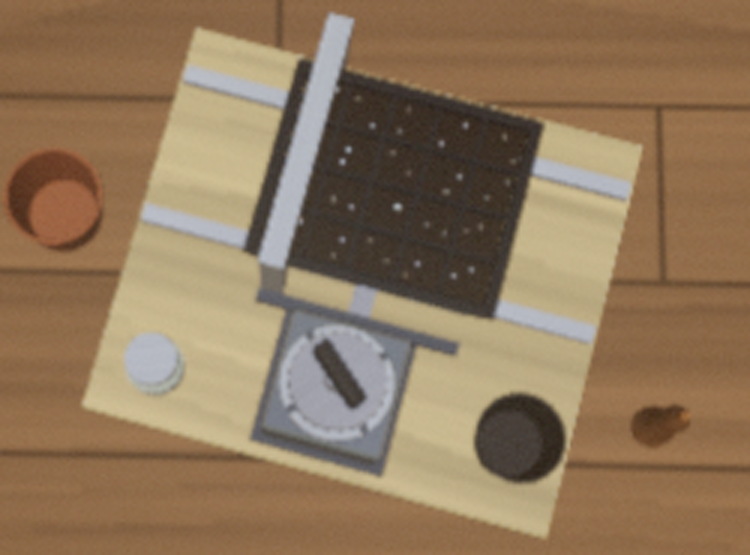

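```bash
python3 - <<'E'
from h import *
D=[camera("top")[1] for _ in range(5)]; d1=np.median(D,0); d0=np.load("top0.npy")
K,Dd,R,t=cal("top")
def zmap(d,px):
    o,r=rays("top",px); dd=np.array([d[int(round(y)),int(round(x))] for x,y in px]); return (o+r*dd[:,None])[:,2]
gb=[(x,y) for x in range(323,329) for y in range(214,217)]+[(x,y) for x in range(315,320) for y in range(252,256)]
print("gearbox corner z?",np.round(np.median(zmap(d1,gb)),4),np.round(np.median(zmap(d0,gb)),4))
ring=lambda c:[(c[0]+dx,c[1]+dy) for dx in range(-14,15) for dy in range(-14,15) if dx*dx+dy*dy<=14**2]
for nm,d in(("before",d0),("after",d1)):
    z=zmap(d,ring((338,236))); h,e=np.histogram(z,np.arange(.09,.21,.005)); print(nm,dict(zip(e.round(3).tolist(),h.tolist())),"disc",np.median(z[(z>.1)&(z<.15)]),"bar",np.median(z[z>.155]))
s=env.get_state(); print(s["time"])
E
```

```text
gearbox corner z? 0.0914 0.0915
before {0.09: 0, 0.095: 0, 0.1: 0, 0.105: 0, 0.11: 0, 0.115: 0, 0.12: 0, 0.125: 28, 0.13: 255, 0.135: 156, 0.14: 7, 0.145: 0, 0.15: 1, 0.155: 0, 0.16: 10, 0.165: 1, 0.17: 1, 0.175: 2, 0.18: 2, 0.185: 13, 0.19: 108, 0.195: 28, 0.2: 0} disc 0.1341327810817231 bar 0.192498293309193
after {0.09: 0, 0.095: 0, 0.1: 0, 0.105: 1, 0.11: 302, 0.115: 121, 0.12: 2, 0.125: 0, 0.13: 0, 0.135: 2, 0.14: 6, 0.145: 6, 0.15: 4, 0.155: 4, 0.16: 8, 0.165: 12, 0.17: 131, 0.175: 14, 0.18: 0, 0.185: 0, 0.19: 0, 0.195: 0, 0.2: 0} disc 0.11420591744264086 bar 0.1725555911780472
19.775
```

Disc and bar both sit 19.9–20.0 mm lower than at the start, so the knob is fully down. I'm handing the job in.

```bash
python3 - <<'E'
from cell import env,job
print(job.job_done())
E
```

```text
the job is handed in; nothing more can be done
None
```

The feeder is in gear, the tray's first row is under the dibber pins, and the job is handed in at about 20 s of the 72 s allowed.

**Putting it in gear:** I gripped the knob bar with 80 N and eased it down. About 3.5 mm down it resisted at around 5 N. I rocked the spindle roughly 7.5° counter-clockwise and it then slid freely to its stop, 19.6 mm below the gripping height. No force reading between moves went above 6 N. I can't say whether that resistance was the teeth or just knob friction.

**Feeding the tray:** I turned the knob counter-clockwise in small steps, only ever forwards, measuring the tray against the gantry along the way. Then I let go, lifted clear and moved the arm back to its start pose.

**Last checks, with the arm away:**
- **Tray position:** the top camera gives +0.65 mm and the side camera −0.5 mm, so the row is centred to about 1 mm. The two cameras disagreed by 1.2–1.5 mm throughout, and I aimed between them. Both measure the gantry bar and assume the pins hang under its centre line. A rough check on the pin tips in the side view agreed within about 1–2 mm.
- **Knob height:** by depth readings, the disc went from 134.1 to 114.2 mm and the bar top from 192.5 to 172.6 mm. That is 19.9 mm against the full 20 mm.
- **Bystanders:** the pots, jar and hand dibber look unmoved in both views. I judged this by eye and did not measure it.

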